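# Load two thread spools into the stitcher's sprung magazine

## Robot

A 6-joint arm with a two-finger parallel gripper is mounted at the origin on the work surface. World frame = base frame: x ahead of the robot, y to its left, z up, the work surface at z = 0. Lengths are in m, angles in rad, forces in N, time in s.
With the tool pointing down it reaches from about 0.375 to 0.825 m from the base axis. Payload 5.5 kg.
Tool frame: the origin (TCP) lies at the very end of the fingers, on their centre line; the grasp point (between the pads) lies arm.grasp_offset behind it (arm.grasp_offset is the distance from the TCP to the grasp point, in m); z points along the fingers, y is the line along which they close (so a half turn about z gives the same grasp; the last joint's range is limited). The gripper opens to 85 mm and grips with 20 to 120 N. Pads are 22 mm wide; open, the fingers measure 114 mm over their backs; the gripper's body (76 mm by 85 mm) begins 54 mm behind the grasp point. The pads swing forward as they close: fully open they stand 13 mm farther back than shut.
Start: joints at [-1.12, 0.314, -0.047, 1.21, 0, 1.571], TCP at [0.261, -0.54, 0.231] pointing down, gripper open.
Joint ranges: [-2.67, 2.67], [-0.69, 1.73], [-1.03, 1.25], [-2.08, 2.16], [-1.42, 1.45], [-3.14, 3.14]. Speed limits (rad/s): [2.39, 2.39, 3.01, 3.14, 3.14, 3.14].

## Interface

Orientations are given as [roll, pitch, yaw] about the fixed x, y, z axes, in that order (R = Rz(yaw) Ry(pitch) Rx(roll)).
In Python, from station import arm gives the robot as it stands. The module is installed in compiled form; this text tells all that it offers.
- The arm moves only by the shell command python3 -m handwheel 'ROWS' [FORCE]. ROWS is JSON, a list of rows, each a list of 3 entries, a list of its own where there are three numbers: the turn, a rotation vector about the tool's x, y, z in degrees, then the shift along the tool's x, y, z in cm, then the closure, from 0 (fully open) to 1 (shut). A call has 1 to 12 rows; each row shifts and turns the commanded pose from where the row before left it, along the tool's axes as they then stand; what a row does not reach is not made up. A row lasts 1/10 s, in which the tool goes at most 50 mm and 8.59 degrees, less where a joint would pass 70% of its speed; a pose out of reach is approached as far as the arm can. A call with a gripper value outside its range is refused whole. The fingers move at their own pace and stop on an object; FORCE is the grip in N (left out, the last holds). Time passes only in rows, so rows that do not move let the fingers close. It gives the time, the measured TCP pose, the force, the opening and the grip force at its end, in the units of the state.
- arm.observe(): the state, without advancing time (a new reading comes with each control period).
- arm.capture(name): name is "scene" or "top"; returns a dict with "image" (384x512x3 uint8, blue, green, red), "fx", "fy", "cx", "cy" (pixels), "k1" (the pictures are not rectified: a ray, as slopes to the right and down, at radius r is drawn at 1 + k1 r^2 times it, then the intrinsics apply), "origin" and "orientation" of the camera in the world. Camera axes: x right, y down, z forward; pixel columns grow to the right and rows downward; lengths in m; the calibration is good to about 2 mm. A picture is of the moment at which its call begins. There is no depth.
- arm.job_done(): hands the job in; it is judged then, once.
The state is a dict: "clock": time; "qpos": joint angles; "joint_velocities": joint speeds; "tau": joint torques, N m; "position": TCP position; "eef_rot": TCP orientation; "force": force on the tool from outside, world axes, zero at the start; "ft_torque": the same for the moment, N m; "opening": finger opening in m; "gripper_force": force on a finger pad.
Only numpy, scipy, OpenCV 4.12 (cv2) and the standard library are available. Lean on these libraries where they do the work, as an engineer would, in place of code of your own. Each camera call takes 0.05 s, during which the arm holds its last target. There are 200 camera calls.

## Task

Refill the yellow spool magazine: pull its sprung pusher all the way back by the red handle, shift the handle sideways into the notch so that the pusher stays back, and stand the white spool in the track nearest the end stop with the blue spool behind it. Then take the handle out of the notch and ease the pusher forward by hand, never letting it snap, until it presses both spools up against the stop. Let go, and leave everything else on the bench as it stands.

Things in the scene. Friction and masses are not known exactly. Their poses are not given: they have to be found in the camera images.
- magazine: Yellow fixed track, 284 x 78 mm (y, x). Origin on the bench, mid-width; the track spans y -137 to 147 mm. +y runs along the track away from the end stop, the way the pusher is pulled; -x is the notch side. Floor 6 mm above the bench, 66 mm clear between 6 mm walls with tops 26 mm up; stop 45 mm up. Notch in the -x wall, 43 mm wide, at y 78 to 121 mm. Empty at the start.
- stop_face (a point): Middle of the end stop's inner face, at the level of the track floor (6 mm above the bench), at magazine y = -125 mm, x = 0; axes as the magazine's. A spool touching the stop has its axis 30 mm from here along +y; a second one touching the first, 90 mm.
- pusher (a joint): Travel of the aluminium pusher along the magazine's +y, m: 0 at rest, end of travel 0.166. Its front face is 20 mm + this value from the stop face and reaches 47 mm above the track floor. A spring pushes it to 0: 4 N at 0, 10 N at 0.150. It reads 0.150 parked in the notch and 0.100 closed on two spools.
- handle (a joint): Sideways shift of the handle towards the magazine's -x, m: 0 in the track, 0.025 fully in the notch; light friction. The wall lets its tongue into the notch only with the pusher at 0.150 to 0.166; it then catches and holds the pusher at 0.150. To take it out, hold on, pull back a few mm, and shift it back by 0.025: the spring pushes at once.
- handle_grip (a point): Point to hold on the red grip, 95 mm above the bench; grip 22 mm square (sides along the magazine's x and y), from 68 to 110 mm above the bench, on a 14 mm stem. It lies 45 mm behind the pusher's front face and moves with pusher and handle; axes as the magazine's.
- spool_white: Spool of white thread, black end flanges, a disc of the thread colour on top, upright cylinder 60 mm diameter and 60 mm tall, about 120 g. Origin at the middle of its underside, z up.
- spool_blue: Spool of blue thread, same make and size, origin at the middle of its underside, z up.
- spool_red: Spool of red thread, same make and size, its top disc red; not wanted, leave it. Origin at the middle of its underside.
- tea_glass: Amber tea glass, 68 mm across, 90 mm tall, standing. Origin under its middle. Leave it.
- bottle: Clear bottle with green cap, 66 mm across, 190 mm tall, standing. Origin under its middle. Leave it.
- glue_jar: Glue jar with yellow lid, 72 mm across, 85 mm tall. Origin under its middle. Leave it.
- hammer: Hammer, about 240 mm long, lying flat along its own x. Leave it.
- scraper: Scraper, about 200 mm long, lying flat along its own x. Leave it.
- shoe_last: Wooden shoe last, about 255 mm long along its own x, 85 mm wide, 88 mm tall. Origin on its underside. Leave it.
There are look-alikes about, which are no part of the job. Of the things shaped like the spool_blue, the blue one is meant.

How it is judged:
By the outcome, as a careful person would: the job done as asked, in the order asked, and still so for the second after the job is handed in, with the robot touching nothing.
It also fails if it takes over 72 s, if anything falls off the work surface, if the arm or the gripper's body presses on something with over 40 N, if the wrist force passes 120 N, or if a joint passes its speed limit or range.

## Working session

There is one attempt and no reset: what is moved stays moved. The work goes in short steps, Python scripts to look and compute and a shell command to move; the robot and the scene stay as the last step left them, time stands still between calls to the robot, and variables do not carry over. Pictures are saved under pics/ and viewed, at most 10 in all, crops included, and the job is handed in when it is done.

```bash
mkdir -p pics; cat > h.py <<'E'
import numpy as np, cv2
from scipy.spatial.transform import Rotation as R
from station import arm
def ray(c,u,v):
    x=(u-c["cx"])/c["fx"]; y=(v-c["cy"])/c["fy"]
    p=cv2.undistortPoints(np.array([[[u,v]]],float),np.array([[c["fx"],0,c["cx"]],[0,c["fy"],c["cy"]],[0,0,1]]),np.array([c["k1"],0,0,0,0.]))[0,0]
    o=np.array(c["orientation"],float)
    M=o if o.shape==(3,3) else R.from_euler("xyz",o).as_matrix()
    return np.array(c["origin"]),M@np.array([p[0],p[1],1])
def onz(c,u,v,z):
    o,d=ray(c,u,v); return o+d*(z-o[2])/d[2]
E
python3 - <<'E'
from h import *
a=arm.capture("top");b=arm.capture("scene")
cv2.imwrite("pics/top0.png",cv2.resize(a["image"],(800,600)));cv2.imwrite("pics/sc0.png",cv2.resize(b["image"],(800,600)))
for c in(a,b):print({k:v for k,v in c.items() if k!="image"})
print(arm.observe(),arm.grasp_offset)
E
```

```text
{'fx': 402.6165486293718, 'fy': 402.6165486293718, 'cx': 255.79957382113668, 'cy': 190.75071047746368, 'k1': -0.10485390461411123, 'origin': array([0.33275465, 0.00466965, 1.21473307]), 'orientation': array([-2.94418548, -0.02387702, -1.54862222])}
{'fx': 410.57699589934754, 'fy': 410.57699589934754, 'cx': 259.5276304047025, 'cy': 197.5169822227927, 'k1': -0.1386647723502228, 'origin': array([1.31917531, 0.45165945, 0.87581282]), 'orientation': array([-2.2899596 , -0.01131501,  2.1295502 ])}
{'clock': 0.1, 'qpos': array([-1.12001929e+00,  3.14180434e-01, -4.79506438e-02,  1.21019476e+00,
       -1.94551626e-05,  1.57080010e+00]), 'joint_velocities': array([ 5.59832657e-05, -2.75705696e-03,  1.73648633e-03, -1.10761426e-03,
       -9.66314431e-04,  4.11543296e-05]), 'tau': array([ 9.57159427e-04, -5.40768635e+01,  3.40540910e+01,  1.11523256e-02,
        4.78296101e-05,  4.31355303e-06]), 'position': array([ 0.26117358, -0.53961427,  0.23051818]), 'eef_rot': array([-3.14006314e+00,  1.94609070e-05,  4.50773292e-01]), 'force': array([-0.22730081,  1.74875416,  0.75752272]), 'ft_torque': array([-0.05576593, -0.01780837,  0.02155587]), 'gripper_force': 0.0, 'opening': 0.08550055970157258} 0.0187
```

View pics/top0.png

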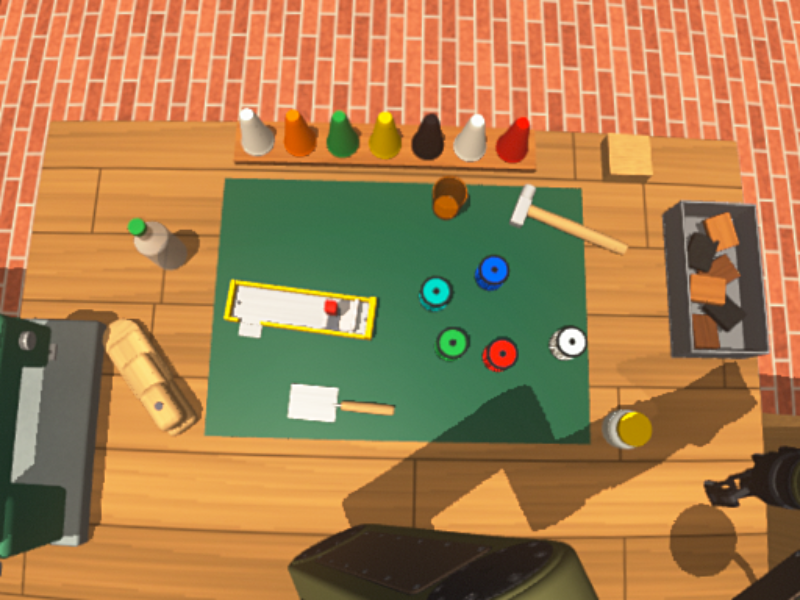

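View pics/sc0.png

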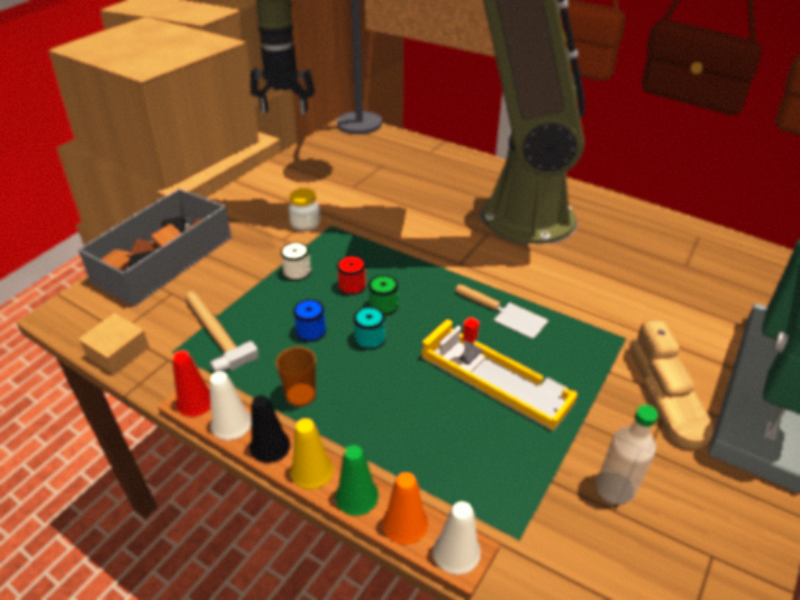

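Top view (800x600): the spools are teal (436,292), blue (493,271), green (452,343), red (502,353) and white (571,342). The magazine runs from the stop at (372,318) to (232,300), its notch side faces the robot, and the red grip is at (331,308). The candidates for blue are 493,271 and 436,292. The first is true blue and the second is cyan, so I'll confirm with a crop and measure.

```bash
cat > m.py <<'E'
from h import *
def blob(c,lo,hi,roi=None,minA=15):
    hsv=cv2.cvtColor(c["image"],cv2.COLOR_BGR2HSV);m=cv2.inRange(hsv,lo,hi)
    if roi:
        k=np.zeros_like(m);x0,y0,x1,y1=roi;k[y0:y1,x0:x1]=255;m&=k
    cs,_=cv2.findContours(m,cv2.RETR_EXTERNAL,cv2.CHAIN_APPROX_NONE)
    return m,sorted([q for q in cs if cv2.contourArea(q)>=minA],key=cv2.contourArea,reverse=True)
E
python3 - <<'E'
from m import *
a=arm.capture("top");im=a["image"]
cv2.imwrite("pics/crop1.png",cv2.resize(im[160:245,130:390],None,fx=3,fy=3,interpolation=cv2.INTER_CUBIC))
s=.64
# all yellow
m,cs=blob(a,(22,120,100),(34,255,255),(135,170,250,225))
q=np.vstack(cs)
r=cv2.minAreaRect(q);bx=cv2.boxPoints(r);print("mag",r)
for p in bx: print(p,onz(a,*p,.026).round(4))
for n,u,v in(("white",571,342),("blue",493,271),("red",502,353),("teal",436,292),("green",452,343),("grip",331,308)):
    u*=s;v*=s
    z=.11 if n=="grip" else .06
    sat=cv2.cvtColor(im,cv2.COLOR_BGR2HSV)
    x0,y0=int(u)-14,int(v)-14
    if n=="white": m,cs=blob(a,(0,0,150),(180,70,255),(x0,y0,x0+29,y0+29))
    else:
        h=sat[int(v)-5:int(v)+6,int(u)-5:int(u)+6].reshape(-1,3); h=h[h[:,1]>150]; hh=int(np.median(h[:,0])) if len(h) else 0
        m,cs=blob(a,(max(hh-8,0),150,140),(hh+8,255,255),(x0,y0,x0+29,y0+29))
        print(hh)
    for c in cs[:1]:
        (e,ax,an)=cv2.fitEllipse(c); print(n,e,ax,onz(a,*e,z).round(4))
E
```

```text
mag ((191.6167755126953, 197.59747314453125), (95.29940795898438, 27.488420486450195), 7.3737664222717285)
[142.59718 205.1126 ] [0.5181 0.3197 0.026 ]
[146.12508 177.85149] [0.6021 0.3153 0.026 ]
[240.63637 190.08235] [0.572  0.0273 0.026 ]
[237.10847 217.34346] [0.4891 0.0353 0.026 ]
white (365.84326171875, 218.12171936035156) (15.551668167114258, 16.416305541992188) [ 0.4913 -0.342   0.06  ]
107
blue (315.92828369140625, 172.10638427734375) (15.40298080444336, 16.089555740356445) [ 0.6256 -0.1952  0.06  ]
3
red (321.2507019042969, 225.91941833496094) (16.03598403930664, 16.580875396728516) [ 0.4656 -0.2097  0.06  ]
88
teal (278.6727294921875, 185.86810302734375) (15.372086524963379, 15.865293502807617) [ 0.5808 -0.0846  0.06  ]
66
green (289.3091735839844, 218.845458984375) (15.657979011535645, 16.090612411499023) [ 0.484  -0.1166  0.06  ]
3
grip (211.24276733398438, 195.87774658203125) (7.43038272857666, 8.40042781829834) [0.5364 0.1071 0.11  ]
```

View pics/crop1.png

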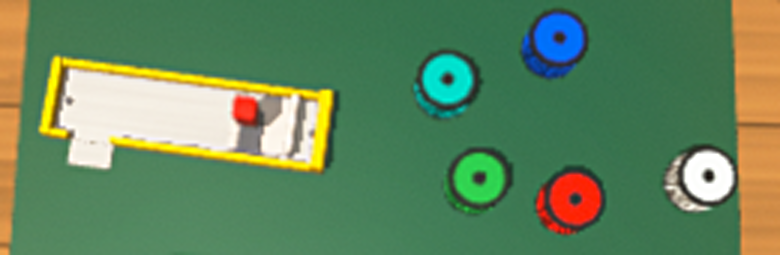

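The crop confirms blue at full-res (316,172), with cyan the separate spool at (279,186). Next I'll refine the magazine frame and cross-check with the scene view.

```bash
python3 - <<'E'
from m import *
a=arm.capture("top");b=arm.capture("scene")
m,cs=blob(a,(22,120,100),(34,255,255),(135,170,250,225))
U=[];L=[]
for u in range(155,232):
    v=np.where(m[:,u])[0]
    if len(v): U.append(onz(a,u,v[0]-.5,.026)[:2])
    if len(v) and u>172: L.append(onz(a,u,v[-1]+.5,.0)[:2])
for n,P in(("U",U),("L",L)):
    vx,vy,x,y=cv2.fitLine(np.array(P,np.float32),cv2.DIST_HUBER,0,.01,.01).ravel()
    if vy<0:vx,vy=-vx,-vy
    print(n,"psi",np.degrees(np.arctan2(-vx,vy)),x,y,"x at y=.1:",x+vx/vy*(.1-y))
# far end: rows
E_=[]
for v in range(182,204):
    u=np.where(m[v])[0]; E_.append(onz(a,u[0]-.5,v,.026)[:2])
print("end",np.median(E_,0),E_[0],E_[-1])
# scene: spools & grip triangulated
top={"white":(365.84,218.12),"blue":(315.93,172.1),"grip":(211.24,195.88)}
for n,(u,v),lo,hi in(("white",(294,251),(0,0,150),(180,70,255)),("blue",(309,306),(98,150,150),(115,255,255)),("grip",(471,327),(0,150,140),(6,255,255))):
    u*=.64;v*=.64
    M,cs=blob(b,lo,hi,(int(u)-11,int(v)-8,int(u)+12,int(v)+9))
    c=cs[0];mo=cv2.moments(c);e=(mo["m10"]/mo["m00"],mo["m01"]/mo["m00"])
    z=.06 if n!="grip" else .1
    o1,d1=ray(a,*top[n]);o2,d2=ray(b,*e)
    t=np.linalg.lstsq(np.c_[d1,-d2],o2-o1,rcond=None)[0]
    print(n,e,cv2.boundingRect(c),onz(b,*e,z).round(4),"tri",(o1+d1*t[0]).round(4),(o2+d2*t[1]).round(4))
E
```

```text
U psi -6.2630687 0.58346325 0.14837568 x at y=.1: 0.5781541
L psi -6.16009 0.5037243 0.14324567 x at y=.1: 0.49905676
end [0.55673978 0.31658714] [0.58925458 0.31319904] [0.52454672 0.32045736]
white (187.98272884283244, 160.02245250431778) (181, 156, 15, 9) [ 0.492  -0.3396  0.06  ] tri [ 0.4914 -0.3423  0.0592] [ 0.4906 -0.3409  0.0586]
blue (197.02272727272728, 197.46212121212122) (189, 192, 17, 12) [ 0.6261 -0.1933  0.06  ] tri [ 0.6258 -0.1953  0.0593] [ 0.6252 -0.1942  0.0589]
grip (301.08843537414964, 210.11394557823127) (297, 203, 10, 15) [0.5457 0.1147 0.1   ] tri [0.5396 0.1087 0.0926] [0.5383 0.1115 0.0926]
```

```bash
python3 -m handwheel '[[[0,0,-8.3],[0,0,0],0],[[0,0,-8.3],[0,0,0],0],[[0,0,-8.3],[0,0,0],0],[[0,0,-8.3],[0,0,0],0],[[0,0,-8.3],[0,0,0],0],[[0,0,-8.3],[0,0,0],0],[[0,0,-8.2],[0,0,0],0],[[0,0,0],[4.5,1.38,0],0],[[0,0,0],[4.5,1.38,0],0],[[0,0,0],[4.5,1.38,0],0],[[0,0,0],[4.5,1.38,0],0],[[0,0,0],[4.5,1.38,0],0]]' 80
python3 -m handwheel '[[[0,0,0],[4.5,1.38,0],0],[[0,0,0],[4.5,1.38,0],0],[[0,0,0],[4.5,1.38,0],0],[[0,0,0],[4.5,1.38,0],0],[[0,0,0],[4.5,1.38,0],0],[[0,0,0],[4.5,1.38,0],0],[[0,0,0],[4.5,1.38,0],0],[[0,0,0],[4.5,1.38,0],0],[[0,0,0],[4.5,1.38,0],0],[[0,0,0],[4.5,1.38,0],0],[[0,0,0],[0,0,0],0]]'
```

```text
clock: 1.45
position: [0.3545, -0.3221, 0.2313]
eef_rot: [3.141, 0.0, 1.463]
force: [1.2, 0.7, 0.5]
opening: 0.0852
gripper_force: 0.0
clock: 2.55
position: [0.5415, 0.1136, 0.2308]
eef_rot: [3.141, -0.002, 1.469]
force: [0.6, -0.4, 1.1]
opening: 0.0853
gripper_force: 0.0
```

```bash
python3 -m handwheel '[[[0,0,0.4],[-0.36,-0.14,3.5],0],[[0,0,0],[0,0,4],0],[[0,0,0],[0,0,4],0],[[0,0,0],[0,0,4],0],[[0,0,0],[0,0,0],0.6],[[0,0,0],[0,0,0],1],[[0,0,0],[0,0,0],1],[[0,0,0],[0,0,0],1],[[0,0,0],[0,0,0],1],[[0,0,0],[0,0,0],1]]' 80
python3 - <<'E'
from m import *
b=arm.capture("scene");cv2.imwrite("pics/s1.png",cv2.resize(b["image"][130:290,220:400],None,fx=3,fy=3))
E
```

```text
clock: 3.55
position: [0.5383, 0.1058, 0.0788]
eef_rot: [3.14, -0.001, 1.457]
force: [-6.0, 0.7, 10.5]
opening: 0.021
gripper_force: 78.3
```

View pics/s1.png

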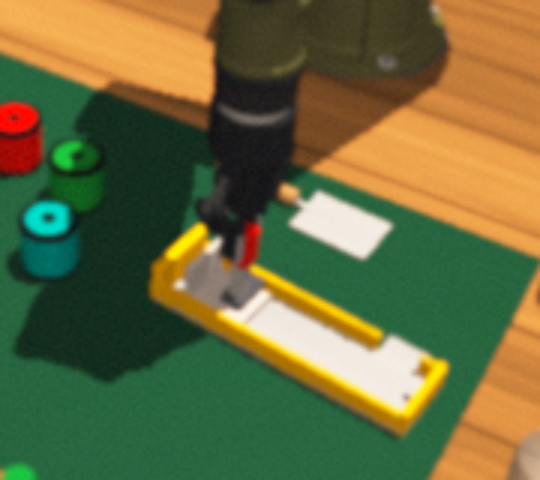

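The grip is held (opening 21 mm). Pulling back.

```bash
python3 -m handwheel '[[[0,0,0],[1,0,0],1],[[0,0,0],[2,0,0],1],[[0,0,0],[2,0,0],1],[[0,0,0],[2,0,0],1],[[0,0,0],[2,0,0],1],[[0,0,0],[2,0,0],1],[[0,0,0],[2,0,0],1],[[0,0,0],[2,0,0],1],[[0,0,0],[0.9,0,0],1],[[0,0,0],[0,0,0],1],[[0,0,0],[0,0,0],1]]'
```

```text
clock: 4.7
position: [0.5552, 0.2615, 0.0787]
eef_rot: [3.141, 0.004, 1.456]
force: [-8.0, -9.8, 14.8]
opening: 0.0213
gripper_force: 78.9
```

```bash
python3 -m handwheel '[[[0,0,0],[0.15,-0.5,0],1],[[0,0,0],[0,-0.5,0],1],[[0,0,0],[0,-0.5,0],1],[[0,0,0],[0,-0.5,0],1],[[0,0,0],[0,-0.5,0],1],[[0,0,0],[0,0,0],1],[[0,0,0],[0,0,0],1]]'
```

```text
clock: 5.4
position: [0.5326, 0.2652, 0.0788]
eef_rot: [3.138, 0.004, 1.455]
force: [-2.0, -9.8, 10.8]
opening: 0.0209
gripper_force: 78.4
```

```bash
python3 -m handwheel '[[[0,0,0],[0,-0.3,0],1],[[0,0,0],[0,0,0],1],[[0,0,0],[-0.3,0,0],1],[[0,0,0],[-0.3,0,0],1],[[0,0,0],[-0.2,0,0],1],[[0,0,0],[0,0,0],1],[[0,0,0],[0,0,0],1]]'
```

```text
clock: 6.1
position: [0.5293, 0.258, 0.0788]
eef_rot: [3.137, 0.003, 1.455]
force: [-0.4, -9.7, 8.2]
opening: 0.021
gripper_force: 78.1
```

```bash
python3 -m handwheel '[[[0,0,0],[-0.15,0,0],1],[[0,0,0],[-0.15,0,0],1],[[0,0,0],[0,0,0],1]]'; python3 -m handwheel '[[[0,0,0],[-0.15,0,0],1],[[0,0,0],[-0.15,0,0],1],[[0,0,0],[0,0,0],1]]'
```

```text
clock: 6.4
position: [0.5293, 0.2576, 0.0788]
eef_rot: [3.137, -0.002, 1.456]
force: [0.3, -2.1, 7.3]
opening: 0.0209
gripper_force: 78.2
clock: 6.7
position: [0.5293, 0.2573, 0.0789]
eef_rot: [3.138, -0.007, 1.457]
force: [1.5, 7.0, 4.7]
opening: 0.0209
gripper_force: 78.0
```

The pusher has caught: spring load is off the hand. Releasing and rising.

```bash
python3 -m handwheel '[[[0,0,0],[0.2,0,0],1],[[0,0,0],[0,0,0],0],[[0,0,0],[0,0,0],0],[[0,0,0],[0,0,0],0],[[0,0,0],[0,0,-2],0],[[0,0,0],[0,0,-4],0],[[0,0,0],[0,0,-4],0],[[0,0,0],[0,0,-2],0],[[0,0,0],[-4.5,0,0],0],[[0,0,0],[-4.5,0,0],0],[[0,0,0],[-4.5,0,0],0],[[0,0,0],[-4.5,0,0],0]]'
python3 - <<'E'
from m import *
b=arm.capture("scene");cv2.imwrite("pics/s2.png",cv2.resize(b["image"][150:290,220:400],None,fx=3,fy=3))
E
```

```text
clock: 7.9
position: [0.5059, 0.0757, 0.1962]
eef_rot: [-3.141, 0.0, 1.457]
force: [1.4, -1.6, -0.2]
opening: 0.0859
gripper_force: 0.0
```

View pics/s2.png

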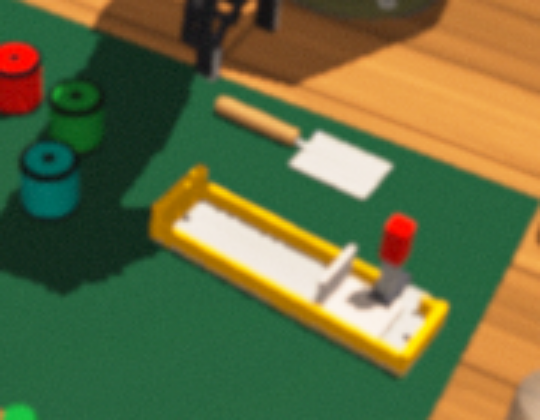

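The handle is parked in the notch (grip offset toward the robot, pusher face well back from the stop). Now the white spool.

```bash
python3 -m handwheel '[[[0,0,0],[-4.62,0.36,0],0],[[0,0,0],[-4.62,0.36,0],0],[[0,0,0],[-4.62,0.36,0],0],[[0,0,0],[-4.62,0.36,0],0],[[0,0,0],[-4.62,0.36,0],0],[[0,0,0],[-4.62,0.36,0],0],[[0,0,0],[-4.62,0.36,0],0],[[0,0,0],[-4.62,0.36,0],0],[[0,0,0],[-4.62,0.4,0],0],[[0,0,0],[0,0,0],0],[[0,0,0],[0,0,0],0]]'
```

```text
clock: 9.05
position: [0.491, -0.3402, 0.1957]
eef_rot: [-3.141, -0.001, 1.454]
force: [-0.0, 0.1, -0.6]
opening: 0.0856
gripper_force: 0.0
```

```bash
python3 -m handwheel '[[[0,0,0],[-0.13,0.02,4.5],0],[[0,0,0],[0,0,4.5],0],[[0,0,0],[0,0,4],0],[[0,0,0],[0,0,3],0],[[0,0,0],[0,0,1],0],[[0,0,0],[0,0,0],1],[[0,0,0],[0,0,0],1],[[0,0,0],[0,0,0],1],[[0,0,0],[0,0,0],1],[[0,0,0],[0,0,0],1],[[0,0,0],[0,0,0],1]]' 40
```

```text
clock: 10.15
position: [0.4929, -0.3416, 0.0281]
eef_rot: [3.139, 0.001, 1.456]
force: [-0.0, 0.7, 7.5]
opening: 0.0589
gripper_force: 44.0
```

```bash
python3 -m handwheel '[[[0,0,0],[0,0,-2],1],[[0,0,0],[0,0,-4],1],[[0,0,0],[0,0,-4],1],[[0,0,0],[4.7,-0.07,0],1],[[0,0,0],[4.7,-0.07,0],1],[[0,0,0],[4.7,-0.07,0],1],[[0,0,0],[4.7,-0.07,0],1],[[0,0,0],[4.7,-0.07,0],1],[[0,0,0],[4.7,-0.07,0],1],[[0,0,0],[4.7,-0.07,0],1],[[0,0,0],[4.7,-0.07,0],1],[[0,0,0],[4.7,-0.07,0],1]]'
python3 -m handwheel '[[[0,0,0],[0,0,2],1],[[0,0,0],[0,0,2],1],[[0,0,0],[0,0,0],1],[[0,0,0],[0,0,0],1]]'
python3 - <<'E'
from m import *
b=arm.capture("scene");a=arm.capture("top")
cv2.imwrite("pics/s3.png",np.hstack([cv2.resize(c[:,:],(400,400)) for c in(b["image"][150:280,220:370],a["image"][160:240,140:240])]))
E
```

```text
clock: 11.35
position: [0.5338, 0.0819, 0.1268]
eef_rot: [3.141, -0.0, 1.456]
force: [0.3, -0.1, -0.3]
opening: 0.0591
gripper_force: 43.6
clock: 11.75
position: [0.5335, 0.0799, 0.0865]
eef_rot: [-3.141, 0.0, 1.456]
force: [-0.5, 0.3, -1.3]
opening: 0.0589
gripper_force: 43.5
```

View pics/s3.png

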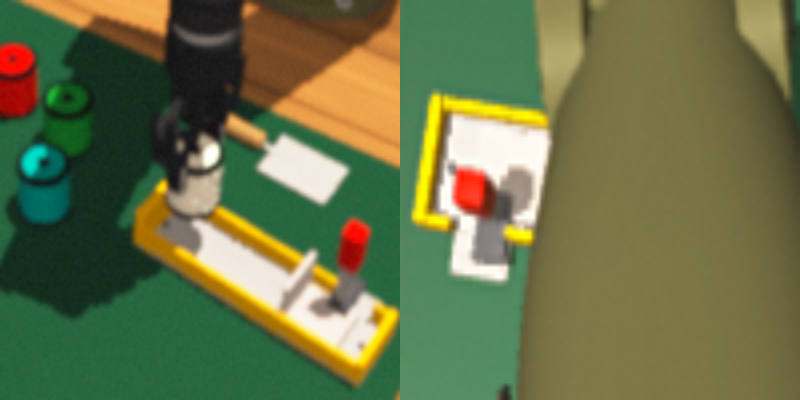

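The spool hangs over the track near the stop end and the handle is still parked. Lowering.

```bash
python3 -m handwheel '[[[0,0,0],[0,0.18,1],1],[[0,0,0],[0,0,1],1],[[0,0,0],[0,0,1],1],[[0,0,0],[0,0,1],1],[[0,0,0],[0,0,0],1]]'
```

```text
clock: 12.35
position: [0.5339, 0.0796, 0.0443]
eef_rot: [-3.138, 0.001, 1.456]
force: [0.3, -1.3, -1.0]
opening: 0.0588
gripper_force: 43.5
```

```bash
python3 -m handwheel '[[[0,0,0],[0,0,0.5],1],[[0,0,0],[0,0,0.4],1],[[0,0,0],[0,0,0.1],1],[[0,0,0],[0,0,0],1]]'
```

```text
clock: 12.75
position: [0.5355, 0.0799, 0.0363]
eef_rot: [-3.142, 0.0, 1.456]
force: [-0.3, -0.7, -1.0]
opening: 0.0588
gripper_force: 43.5
```

```bash
python3 -m handwheel '[[[0,0,0],[0,0,0.2],1],[[0,0,0],[0,0,0],1],[[0,0,0],[0,0,0],0.3],[[0,0,0],[0,0,0],0],[[0,0,0],[0,0,0],0],[[0,0,0],[0,0,0],0],[[0,0,0],[0,0,-3],0],[[0,0,0],[0,0,-4],0],[[0,0,0],[0,0,-4],0],[[0,0,0],[0,0,-2],0],[[0,0,0],[0,0,0],0]]'
```

```text
clock: 13.85
position: [0.5381, 0.0803, 0.168]
eef_rot: [3.135, -0.002, 1.456]
force: [-0.0, 0.5, 0.0]
opening: 0.085
gripper_force: 0.0
```

```bash
python3 -m handwheel '[[[0,0,0],[-4.39,1.96,0],0],[[0,0,0],[-4.39,1.96,0],0],[[0,0,0],[-4.39,1.96,0],0],[[0,0,0],[-4.39,1.96,0],0],[[0,0,0],[-4.39,1.96,0],0],[[0,0,0],[-4.39,1.96,0],0],[[0,0,0],[0,0,0],0],[[0,0,0],[0,0,0],0]]'
python3 - <<'E'
from m import *
b=arm.capture("scene");a=arm.capture("top")
cv2.imwrite("pics/s4.png",np.hstack([cv2.resize(c,(400,400)) for c in(b["image"][120:280,150:370],a["image"][140:240,140:340])]))
E
```

```text
clock: 14.65
position: [0.6214, -0.1961, 0.1624]
eef_rot: [-3.139, -0.001, 1.454]
force: [0.6, -0.4, 0.7]
opening: 0.0852
gripper_force: 0.0
```

View pics/s4.png

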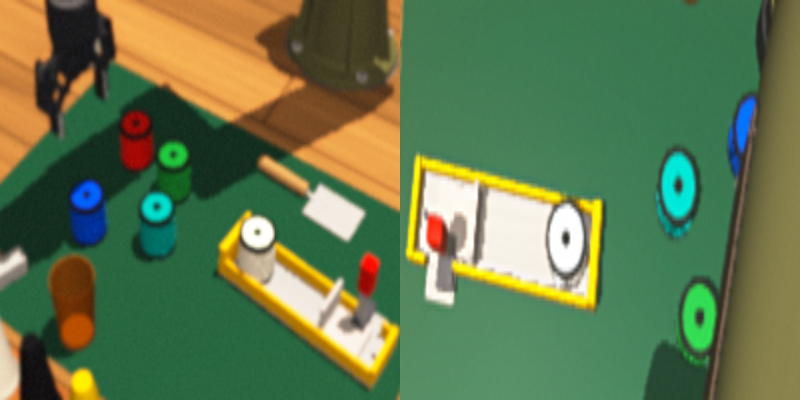

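White stands upright by the stop and the handle is still parked. Next is the blue spool.

```bash
python3 -m handwheel '[[[0,0,0],[0.13,0.42,3],0],[[0,0,0],[0,0,4],0],[[0,0,0],[0,0,4],0],[[0,0,0],[0,0,2.3],0],[[0,0,0],[0,0,0],0],[[0,0,0],[0,0,0],1],[[0,0,0],[0,0,0],1],[[0,0,0],[0,0,0],1],[[0,0,0],[0,0,0],1],[[0,0,0],[0,0,0],1],[[0,0,0],[0,0,0],1]]' 40
```

```text
clock: 15.85
position: [0.6283, -0.1946, 0.0337]
eef_rot: [3.138, -0.0, 1.456]
force: [0.1, 2.8, 8.1]
opening: 0.0589
gripper_force: 44.0
```

```bash
python3 -m handwheel '[[[0,0,0],[0,0,-2],1],[[0,0,0],[0,0,-4],1],[[0,0,0],[0,0,-4],1],[[0,0,0],[4.08,-1.55,0],1],[[0,0,0],[4.08,-1.55,0],1],[[0,0,0],[4.08,-1.55,0],1],[[0,0,0],[4.08,-1.55,0],1],[[0,0,0],[4.08,-1.55,0],1],[[0,0,0],[4.08,-1.55,0],1],[[0,0,0],[4.08,-1.55,0],1],[[0,0,0],[4.08,-1.55,0],1],[[0,0,0],[0,0,0],1]]'
python3 -m handwheel '[[[0,0,0],[0,0,2],1],[[0,0,0],[0,0,1.5],1],[[0,0,0],[0,0,0],1],[[0,0,0],[0,0,0],1]]'
```

```text
clock: 17.05
position: [0.5397, 0.1486, 0.1321]
eef_rot: [3.141, -0.002, 1.462]
force: [-0.4, -1.3, -1.5]
opening: 0.0588
gripper_force: 43.6
clock: 17.45
position: [0.5409, 0.1434, 0.0967]
eef_rot: [3.142, 0.0, 1.455]
force: [-0.2, -0.5, -1.6]
opening: 0.0583
gripper_force: 43.6
```

```bash
python3 -m handwheel '[[[0,0,0],[0,0.13,1.5],1],[[0,0,0],[0,0,1.5],1],[[0,0,0],[0,0,1],1],[[0,0,0],[0,0,0.7],1],[[0,0,0],[0,0,0],1],[[0,0,0],[0,0,0],1]]'
```

```text
clock: 18.05
position: [0.5424, 0.1438, 0.0498]
eef_rot: [3.141, -0.0, 1.456]
force: [-0.1, -0.6, -1.5]
opening: 0.0587
gripper_force: 43.6
```

Free inside the walls. Down the last centimetre, release and rise.

```bash
python3 -m handwheel '[[[0,0,0],[0,0,0.5],1],[[0,0,0],[0,0,0.45],1],[[0,0,0],[0,0,0],1],[[0,0,0],[0,0,0],1],[[0,0,0],[0,0,0],0.3],[[0,0,0],[0,0,0],0],[[0,0,0],[0,0,0],0],[[0,0,0],[0,0,0],0],[[0,0,0],[0,0,-3],0],[[0,0,0],[0,0,-4],0],[[0,0,0],[0,0,-4],0],[[0,0,0],[0,0,-4],0]]'
python3 -m handwheel '[[[0,0,0],[4,-0.8,0],0],[[0,0,0],[4,-0.8,0],0],[[0,0,0],[0,0,0],0],[[0,0,0],[0,0,0],0]]' 80
python3 - <<'E'
from m import *
b=arm.capture("scene");a=arm.capture("top")
cv2.imwrite("pics/s5.png",np.hstack([cv2.resize(c,(400,400)) for c in(b["image"][150:280,220:370],a["image"][160:240,140:240])]))
E
```

```text
clock: 19.25
position: [0.5418, 0.1438, 0.1913]
eef_rot: [-3.141, 0.0, 1.456]
force: [1.1, -0.1, 0.1]
opening: 0.0853
gripper_force: 0.0
clock: 19.65
position: [0.535, 0.2257, 0.1897]
eef_rot: [-3.142, 0.001, 1.458]
force: [-0.8, -0.8, 0.0]
opening: 0.0857
gripper_force: 0.0
```

View pics/s5.png

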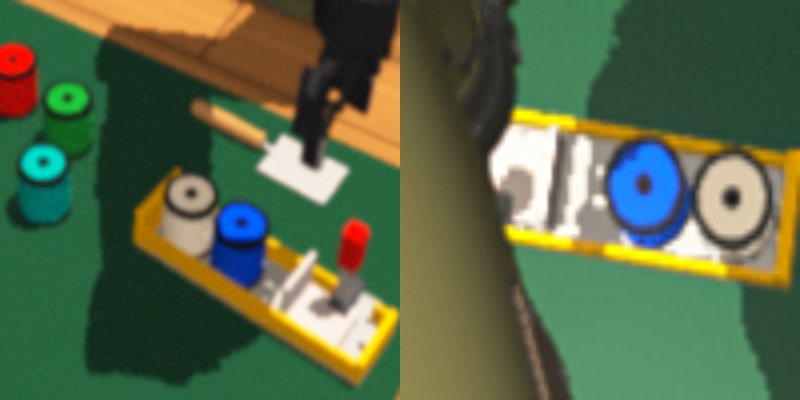

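Both spools stand upright in order, with the handle parked. Regripping the handle.

```bash
python3 -m handwheel '[[[0,0,0],[3.35,-0.94,0],0],[[0,0,0],[0,0,4],0],[[0,0,0],[0,0,4],0],[[0,0,0],[0,0,3.1],0],[[0,0,0],[0,0,0],0],[[0,0,0],[0,0,0],0]]'
```

```text
clock: 20.35
position: [0.5297, 0.2584, 0.079]
eef_rot: [-3.141, 0.001, 1.455]
force: [0.9, 0.4, 0.4]
opening: 0.0853
gripper_force: 0.0
```

```bash
python3 -m handwheel '[[[0,0,0],[0.1,0,0],0.6],[[0,0,0],[0,0,0],1],[[0,0,0],[0,0,0],1],[[0,0,0],[0,0,0],1],[[0,0,0],[0,0,0],1],[[0,0,0],[0,0,0],1],[[0,0,0],[0,0,0],1]]' 80
```

```text
clock: 21.05
position: [0.5303, 0.2608, 0.0798]
eef_rot: [3.141, -0.001, 1.457]
force: [-1.4, -1.2, 6.0]
opening: 0.0209
gripper_force: 78.1
```

```bash
python3 -m handwheel '[[[0,0,0],[0.3,0,0],1],[[0,0,0],[0.3,0,0],1],[[0,0,0],[0.3,0,0],1],[[0,0,0],[0,0,0],1],[[0,0,0],[0,0,0],1]]'
```

```text
clock: 21.55
position: [0.5309, 0.2667, 0.0797]
eef_rot: [3.14, 0.005, 1.455]
force: [-2.7, -9.9, 10.7]
opening: 0.021
gripper_force: 78.9
```

```bash
python3 -m handwheel '[[[0,0,0],[0,0.5,0],1],[[0,0,0],[0,0.5,0],1],[[0,0,0],[0,0.5,0],1],[[0,0,0],[0,0.5,0],1],[[0,0,0],[0,0.5,0],1],[[0,0,0],[0,0,0],1],[[0,0,0],[0,0,0],1]]'
```

```text
clock: 22.25
position: [0.5552, 0.2637, 0.0796]
eef_rot: [3.142, 0.005, 1.455]
force: [-4.7, -9.4, 11.2]
opening: 0.021
gripper_force: 79.3
```

```bash
python3 -m handwheel '[[[0,0,0],[-0.2,0.05,0],1],[[0,0,0],[-0.4,0,0],1],[[0,0,0],[-0.5,0,0],1],[[0,0,0],[-0.5,0,0],1],[[0,0,0],[-0.5,0,0],1],[[0,0,0],[-0.5,0,0],1],[[0,0,0],[-0.5,0,0],1],[[0,0,0],[-0.5,0,0],1],[[0,0,0],[-0.4,0,0],1],[[0,0,0],[-0.4,0,0],1],[[0,0,0],[0,0,0],1]]'
```

```text
clock: 23.35
position: [0.5505, 0.2201, 0.0797]
eef_rot: [-3.142, 0.004, 1.455]
force: [-4.6, -7.8, 9.7]
opening: 0.0213
gripper_force: 79.3
```

```bash
python3 -m handwheel '[[[0,0,0],[-0.3,0,0],1],[[0,0,0],[-0.3,0,0],1],[[0,0,0],[-0.3,0,0],1],[[0,0,0],[0,0,0],1],[[0,0,0],[0,0,0],1]]'
```

```text
clock: 23.85
position: [0.5496, 0.2117, 0.0797]
eef_rot: [3.141, 0.004, 1.456]
force: [-3.8, -7.2, 11.4]
opening: 0.0207
gripper_force: 79.2
```

```bash
python3 -m handwheel '[[[0,0,0],[-0.15,0,0],1],[[0,0,0],[-0.15,0,0],1],[[0,0,0],[0,0,0],1],[[0,0,0],[0,0,0],1]]'
```

```text
clock: 24.25
position: [0.5493, 0.2091, 0.0797]
eef_rot: [3.142, 0.003, 1.456]
force: [-4.3, -6.6, 9.3]
opening: 0.0212
gripper_force: 79.1
```

```bash
python3 -m handwheel '[[[0,0,0],[-0.15,0,0],1],[[0,0,0],[-0.1,0,0],1],[[0,0,0],[0,0,0],1],[[0,0,0],[0,0,0],1]]'
```

```text
clock: 24.65
position: [0.5492, 0.2084, 0.0797]
eef_rot: [-3.141, -0.0, 1.457]
force: [-3.7, -0.6, 7.7]
opening: 0.0209
gripper_force: 78.7
```

The force has dropped to zero at travel ≈0.100, so the pusher rests on the spools. Releasing, rising and clearing the view.

```bash
python3 -m handwheel '[[[0,0,0],[0,0,0],0.8],[[0,0,0],[0,0,0],0.4],[[0,0,0],[0,0,0],0],[[0,0,0],[0,0,0],0],[[0,0,0],[0,0,0],0],[[0,0,0],[0,0,-3],0],[[0,0,0],[0,0,-4],0],[[0,0,0],[0,0,-4],0],[[0,0,0],[-4,-1,0],0],[[0,0,0],[-4,-1,0],0],[[0,0,0],[-4,-1,0],0],[[0,0,0],[-4,-1,0],0]]'
python3 -m handwheel '[[[0,0,0],[-4,-1,0],0],[[0,0,0],[-4,-1,0],0],[[0,0,0],[-4,-1,0],0],[[0,0,0],[-4,-1,0],0],[[0,0,0],[0,0,0],0],[[0,0,0],[0,0,0],0]]'
python3 - <<'E'
from m import *
b=arm.capture("scene");a=arm.capture("top")
cv2.imwrite("pics/s6.png",np.hstack([cv2.resize(c,(400,400)) for c in(b["image"][150:280,220:370],a["image"][160:240,140:240])]))
E
```

```text
clock: 25.85
position: [0.4909, 0.0528, 0.1889]
eef_rot: [3.141, 0.0, 1.457]
force: [1.1, -0.5, 0.3]
opening: 0.0855
gripper_force: 0.0
clock: 26.45
position: [0.4334, -0.1009, 0.1889]
eef_rot: [3.141, -0.0, 1.454]
force: [-0.6, -0.0, 0.2]
opening: 0.0851
gripper_force: 0.0
```

View pics/s6.png

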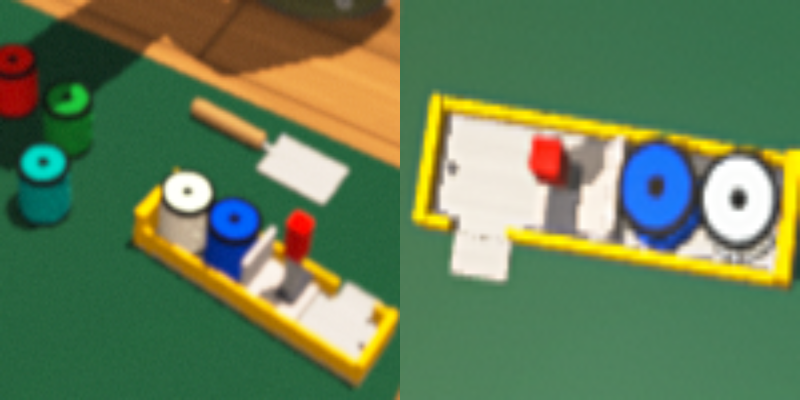

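The pusher is pressed on blue, blue on white, and the handle is in the track. I'll check the positions numerically.

```bash
python3 - <<'E'
from m import *
a=arm.capture("top");P=[]
for lo,hi,r in(((0,0,170),(180,60,255),(312/4+237,0,0,0)),((100,150,140),(115,255,255),None)):
    m,cs=blob(a,lo,hi,(195,180,240,225) if r is None else (314-100,190,237,225))
    if r is not None: m,cs=blob(a,lo,hi,(316-101,195,233,205+4))
    e,ax,_=cv2.fitEllipse(cs[0]);p=onz(a,*e,.066);P.append(p)
    d=p[:2]-np.array([.5327,.0456]);print(e,ax,p.round(4),"from stop y,x mm:",1e3*d@[.108,.994],1e3*d@[.994,-.108])
E
```

```text
(224.0327606201172, 200.49765014648438) (13.034442901611328, 17.348669052124023) [0.5319 0.0736 0.066 ] from stop y,x mm: 27.74289038817635 -3.813015235906774
(203.72361755371094, 196.91188049316406) (16.222698211669922, 16.568937301635742) [0.5409 0.1328 0.066 ] from stop y,x mm: 87.58281903998903 -1.306433702343213
```

Centres are about 28 and 88 mm from the stop (nominal 30 and 90), 60 mm apart, so both are seated within measurement error. Handing in.

```bash
python3 -c "
from station import arm
print(arm.job_done())"
```

```text
the job is handed in; nothing more can be done
None
```

The magazine is refilled and the job handed in at about 27 s: white stands against the stop with blue behind it, and the pusher was eased onto both by hand and let go; no verdict came back.

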